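Probe the sockets of a stone display base with a depth pin

TASK

The stone base has three drilled sockets for mounting posts; broken stubs lie unseen at the bottom of two of them and one is clear. Take the depth pin out of the wooden tool block and find the clear socket by pushing the pin in, past the drag of the spring grip, until it is hard on the bottom, firmly but without ramming (keep the push below 40 N): in the clear socket the ring mark on the pin comes level with the stone's top, in a blocked one it stays well above. Leave the pin standing fully home in the clear socket, let go of it, and leave the jar, the rock and the brush where they are.

Things in the scene. Friction and masses are not known exactly. Their poses are not given: they have to be found in the camera images.
- base: Fixed grey stone block, 120 (its x) x 190 (its y) x 70 mm high, low bone relief (to 5 mm) along its +x edge. Origin: centre of its underside, z up. Three upright blind sockets, 16 mm bore, open in its flat top at x = -20, y = -52, 0 and +52 mm. The clear one stops the pin 50 mm below the top, the two blocked ones 36 mm; they look alike, and which is clear changes. Do not push harder than 40 N.
- socket0 (a point): Centre of the mouth, at the stone's top, of the socket on the base's -y side; axes as the base's. In each socket two sprung shoes, 22 mm down on its -x and +x sides, grip the pin: pushing past them costs up to about 20 N, after which the pin drags at about 5 to 12 N both ways. Neither is the bottom, which is hard.
- socket1 (a point): Centre of the mouth, at the stone's top, of the middle socket; otherwise as socket0.
- socket2 (a point): Centre of the mouth, at the stone's top, of the socket on the base's +y side; otherwise as socket0.
- holder: Fixed wooden tool block, 70 (x) x 90 (y) x 42 mm high, origin at the centre of its underside; at the start the pin stands in its central upright hole, 17 mm bore, 30 mm deep (hole floor 12 mm above the work surface).
- pin_grip (a point): Middle of the handle of the depth pin, a point 88 mm above the pin's lower end, on its axis; z along the pin, towards the handle end. The pin is a 0.12 kg metal rod, 115 mm long: foot tapering to 9 mm over the lowest 8 mm, then 14 mm in diameter, with a dark ring mark 50 mm above the lower end, and a round ribbed aluminium handle of 18 mm diameter from 56 mm to the top.
- pin_tip (a point): Centre of the pin's lower end, on its axis; z along the pin towards the handle.
- jar_mid (a point): Bystander: glass jar with green lid, about 56 mm across and 50 mm high, standing; point at its centre.
- rock_mid (a point): Bystander: rough grey stone, about 130 x 110 x 54 mm; point about half-way up.
- brush_grip (a point): Bystander: brush, 180 mm long, lying flat; point at its handle.
Mind the look-alikes: they are no part of the job. Leave any red look-alike of the base alone.

How it is judged:
By the outcome, as a careful person would: the job done as asked, in the order asked, and still so for the second after the job is handed in, with the robot touching nothing.
It also fails if it takes over 69 s, if anything falls off the work surface, if the arm or the gripper's body presses on something with over 40 N, if the wrist force passes 120 N, or if a joint passes its speed limit or range.

ROBOT

A 7-joint arm with a two-finger parallel gripper is mounted at the origin on the work surface. World frame = base frame: x ahead of the robot, y to its left, z up, the work surface at z = 0. Lengths are in m, angles in rad, forces in N, time in s.
With the tool pointing down it reaches from about 0.425 to 0.825 m from the base axis. Payload 3.6 kg.
Tool frame: the origin (TCP) lies between the finger pads; the fingertips stand 8 mm ahead of it and the grasp point (between the pads) lies 11 mm behind it; z points along the fingers, y is the line along which they close (so a half turn about z gives the same grasp; the last joint's range is limited). The gripper opens to 85 mm and grips with 20 to 120 N. Pads are 22 mm wide; open, the fingers measure 114 mm over their backs; the gripper's body (76 mm by 85 mm) begins 54 mm behind the grasp point. The pads swing forward as they close: fully open they stand 13 mm farther back than shut.
Start: joints at [-1.202, 0.615, -0.013, 1.423, 0.008, 1.103, -0.04], TCP at [0.25, 0.6, 0.239] pointing down, gripper open.
Joint ranges: [-3.12, 3.12], [-0.3, 2.06], [-1.34, 1.32], [0.26, 2.42], [-1.36, 4.5], [0.01, 1.98], [-2.84, 2.84]. Speed limits (rad/s): [2.79, 2.79, 3.14, 3.14, 3.14, 3.14, 3.14].

INTERFACE

Orientations are given as a unit quaternion [w, x, y, z].
In Python, from cell import env gives the robot as it stands.
- The arm moves only by the shell command python3 -m jog 'ROWS'. ROWS is JSON, a list of rows, each an object of numbers: "fingers": the finger opening in mm, from 0 to 85.4; "x", "y", "z": the shift along the world's x, y, z in mm; "twist": the turn about the world's z in degrees. In form: [{"fingers": .., "x": .., "y": .., "z": .., "twist": ..}, ...]. A call has 1 to 20 rows; each row is the pose to reach, as a shift and turn from the pose commanded when the call began; what a row does not reach only later rows make up. A row lasts 1/10 s, in which the tool goes at most 50 mm and 8.59 degrees, less where a joint would pass 70% of its speed; a pose out of reach is approached as far as the arm can. A call with a gripper value outside its range is refused whole. The fingers move at their own pace and stop on an object; the grip force is fixed at half the most. Time passes only in rows, so rows that repeat a pose let the fingers close. It gives the time, the measured TCP pose, the force, the opening and the grip force at its end, in the units of the state.
- env.read_state(): the state, without advancing time (a new reading comes with each control period).
- env.snapshot(name): name is "side" or "top"; returns a dict with "pixels" (480x640x3 uint8, blue, green, red), "fx", "fy", "cx", "cy" (pixels), "R" (3x3) and "t" (3): a world point X has camera coordinates R X + t. Camera axes: x right, y down, z forward; pixel columns grow to the right and rows downward; lengths in m; the calibration is good to about 2 mm. A picture is of the moment at which its call begins. There is no depth.
- env.sign_off(): hands the job in; it is judged then, once.
The state is a dict: "time": time; "q": joint angles; "qd": joint speeds; "joint_efforts": joint torques, N m; "tool_pos": TCP position; "eef_rot": TCP orientation; "wrist_force": force on the tool from outside, world axes, zero at the start; "torque": the same for the moment, N m; "width": finger opening in m; "finger_force": force on a finger pad.
Only numpy, scipy, OpenCV 4.12 (cv2) and the standard library are available. Lean on these libraries where they do the work, as an engineer would, in place of code of your own. Each camera call takes 0.05 s, during which the arm holds its last target. There are 200 camera calls.

## Working session

There is one attempt and no reset: what is moved stays moved. The work goes in short steps, Python scripts to look and compute and a shell command to move; the robot and the scene stay as the last step left them, time stands still between calls to the robot, and variables do not carry over. Pictures are saved under pics/ and viewed, at most 10 in all, crops included, and the job is handed in when it is done.

```bash
mkdir -p pics; cat > h.py <<'E'
import cv2,numpy as np,pickle
def snap(name,f):
    from cell import env
    s=env.snapshot(name); cv2.imwrite('pics/'+f+'.png',np.array(s['pixels'])); pickle.dump({k:s[k] for k in s},open('pics/'+f+'.pkl','wb')); return s
def load(f): return pickle.load(open('pics/'+f+'.pkl','rb'))
def P(s,X):
    c=np.array(s['R'])@np.array(X,float)+np.array(s['t']); return np.array([s['fx']*c[0]/c[2]+s['cx'],s['fy']*c[1]/c[2]+s['cy']])
def onz(s,u,v,z):
    R=np.array(s['R']);t=np.array(s['t']);d=R.T@np.array([(u-s['cx'])/s['fx'],(v-s['cy'])/s['fy'],1]);o=-R.T@t
    return o+d*(z-o[2])/d[2]
def crop(f,g,u0,v0,u1,v1,k):
    im=cv2.imread('pics/'+f+'.png')[v0:v1,u0:u1]; cv2.imwrite('pics/'+g+'.png',cv2.resize(im,None,fx=k,fy=k,interpolation=cv2.INTER_CUBIC))
E
python3 - <<'E'
from h import *
for n in('top','side'):
    s=snap(n,n+'0'); R=np.array(s['R']); print(n,-R.T@np.array(s['t']),R[2],s['fx'])
from cell import env
st=env.read_state(); print(st['time'],st['tool_pos'],st['eef_rot'],st['wrist_force'])
E
```

```text
top [ 0.39639049 -0.00707195  1.00875581] [ 0.1572541  -0.00856619 -0.98752102] 453.85384145223765
side [ 0.29199045 -0.7241058   0.70648945] [ 0.26852056  0.73783317 -0.6192729 ] 444.4030322019089
0.1 [0.24973415 0.59938154 0.23823749] [-2.20832751e-04  1.96076383e-01  9.80587916e-01 -1.15838438e-03] [ 0.20248177 -0.58872009 -0.47841589]
```

View pics/top0.png

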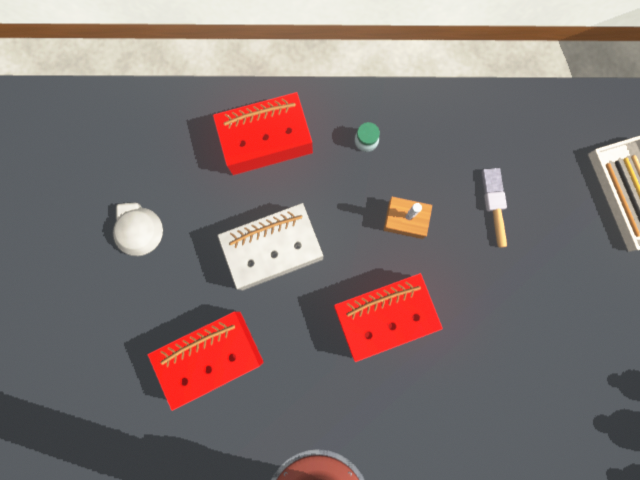

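View pics/side0.png

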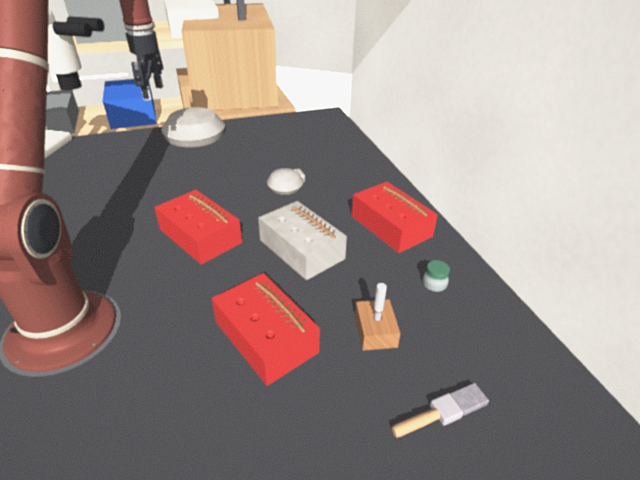

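The only grey base is at top (270,246); the red look-alikes are at (263,133), (388,317) and (205,360). Its socket mouths are near (251,263), (274,254) and (298,245), with the relief on the far (+x) side as described. The pin is in the wooden block at (413,211). I'll confirm with enlarged crops.

```bash
python3 - <<'E'
from h import *
a=cv2.imread('pics/top0.png')
k=6
A=cv2.resize(a[200:295,215:327],None,fx=k,fy=k,interpolation=cv2.INTER_CUBIC)
cv2.imwrite('pics/c1.png',A)
b=cv2.imread('pics/side0.png')
B=cv2.resize(a[185:245,375:440],None,fx=6,fy=6,interpolation=cv2.INTER_CUBIC)
C=cv2.resize(b[275:355,345:410],None,fx=6,fy=6,interpolation=cv2.INTER_CUBIC)
o=np.zeros((480,780,3),np.uint8);o[:360,:390]=B;o[:480,390:]=C
cv2.imwrite('pics/c2.png',o)
E
```

```text
(no output)
```

View pics/c1.png

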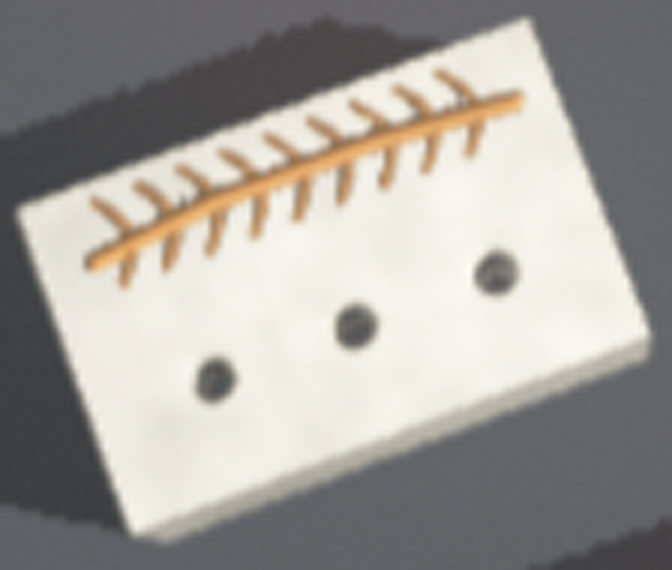

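View pics/c2.png

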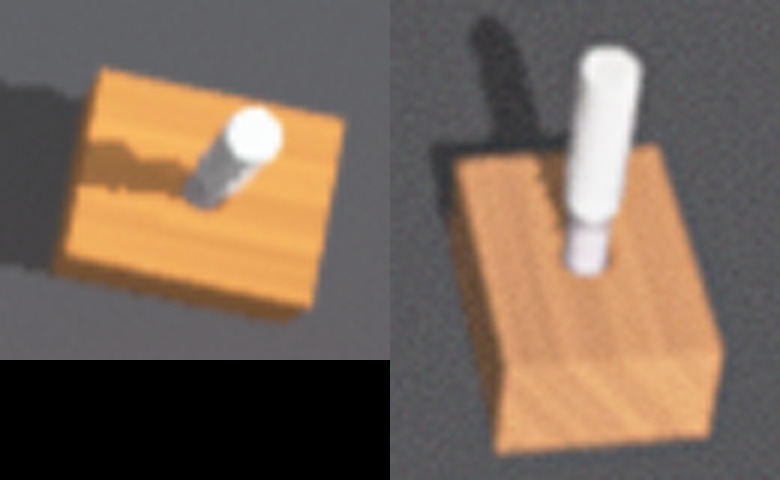

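The crops confirm it: the grey base has three dark sockets (c1 at (496,272), (355,326), (216,379)), and the pin stands in the wooden block with its top at c2 (254,134). Now to compute positions.

```bash
python3 - <<'E'
from h import *
s=load('top0');b=load('side0')
f=lambda x,y,u0,v0:(u0+(x+.5)/6-.5,v0+(y+.5)/6-.5)
H=[onz(s,*f(*p,215,200),.070) for p in((496,272),(355,326),(216,379))]
C=[onz(s,*f(*p,215,200),.070) for p in((18,210),(530,20),(650,338),(135,535))]
for h in H: print('sock',h*1e3,'side px',P(b,h))
print('edges',[np.linalg.norm(C[i]-C[(i+1)%4])*1e3 for i in range(4)],'spacing',np.linalg.norm(H[0]-H[1])*1e3,np.linalg.norm(H[1]-H[2])*1e3)
d=H[2]-H[0];yaw=np.arctan2(-d[0],d[1]);c=np.mean(C,0);print('yaw',np.degrees(yaw),'c',c*1e3,'sock1 from corners',(c+[-.02*np.cos(yaw),-.02*np.sin(yaw),0])*1e3)
e=C[1]-C[0];print('edge yaw',np.degrees(np.arctan2(e[0],-e[1])), np.degrees(np.arctan2(*(C[2]-C[3])[[0]],-(C[2]-C[3])[1])))
T=onz(s,*f(254,134,375,185),.127);print('pintop',T*1e3,P(b,T),'seen',f(220,65,345,275))
D=[onz(s,*f(*p,375,185),.042) for p in((102,68),(344,120),(312,308),(68,254))]
print('holder c',np.mean(D,0)*1e3,[np.linalg.norm(D[i]-D[(i+1)%4])*1e3 for i in range(4)])
bh=onz(b,*f(197,268,345,275),.042);print('pin at hole from side (near edge)',bh*1e3)
for z in(.042,.068):print(P(s,[T[0],T[1],z]))
# side triangulate of sockets in side image
cv2.imwrite('x.png',cv2.resize(cv2.imread('pics/side0.png')[195:280,250:355],None,fx=7,fy=7,interpolation=cv2.INTER_CUBIC))
# 2-view pin top
from scipy.optimize import least_squares
r=least_squares(lambda X:np.r_[P(s,X)-f(254,134,375,185),P(b,X)-f(220,65,345,275)],T);print('tri',r.x*1e3,r.fun)
E
cp x.png pics/c3.png
```

```text
sock [530.88138886  43.49163577  70.        ] side px [307.78673454 240.59928151]
sock [511.92413223  92.18801398  70.        ] side px [294.05390868 229.93268803]
sock [493.44955752 139.85512321  70.        ] side px [281.39955119 220.07264095]
edges [np.float64(190.62618826037001), np.float64(120.71895319578462), np.float64(188.9545912945459), np.float64(121.09476978140216)] spacing 52.256242014958374 51.122042345471534
yaw 21.228367136891823 c [530.25368614  99.67961981  70.        ] sock1 from corners [511.61079321  92.43789742  70.        ]
edge yaw 20.97346392947024 21.087351260418178
pintop [ 599.39672741 -197.17991174  127.        ] [381.18210239 286.20041508] seen (381.25, 285.4166666666667)
holder c [ 599.26714465 -197.58580621   42.        ] [np.float64(89.97132337201917), np.float64(70.87949934510465), np.float64(89.81523753710857), np.float64(70.47898162928877)]
pin at hole from side (near edge) [ 598.08579935 -202.86334015   42.        ]
[408.80375212 215.68274905]
[411.13513974 213.16366225]
tri [ 599.24736233 -196.87941993  128.72311217] [ 0.03165238 -0.12143989 -0.11462088  0.02794139]
```

View pics/c3.png

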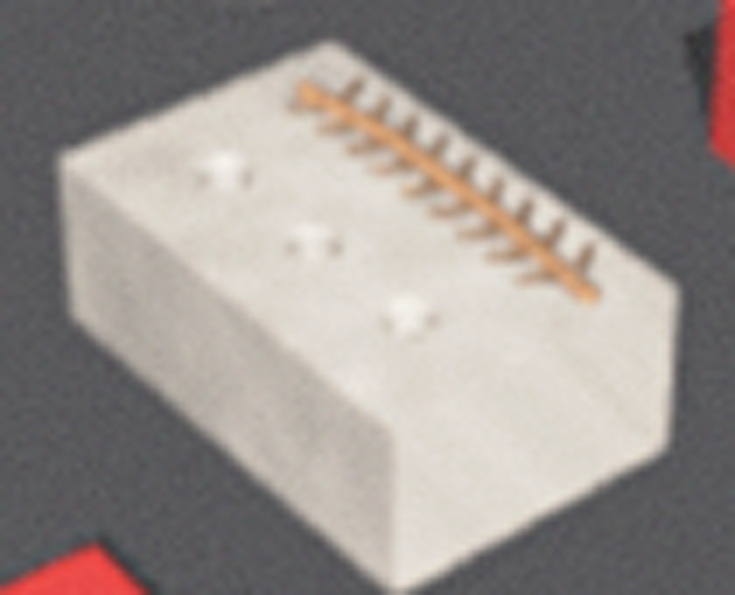

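Everything checks against the given sizes: base about 190×120 mm, socket spacing 52 mm, holder 90×70 mm. The pin is upright at (599.3, -197.3), so the grasp TCP z is about 89 mm. The side view agrees with the socket positions to about 1 mm. Moving above the pin.

```bash
python3 -m jog '[{"x":35,"y":-80,"z":-10},{"x":70,"y":-120,"z":-20},{"x":87,"y":-160,"z":-29},{"x":87,"y":-200,"z":-29},{"x":105,"y":-240,"z":-29},{"x":122,"y":-280,"z":-29},{"x":140,"y":-320,"z":-29},{"x":157,"y":-360,"z":-29},{"x":175,"y":-400,"z":-29},{"x":192,"y":-440,"z":-29},{"x":210,"y":-480,"z":-29},{"x":227,"y":-520,"z":-29},{"x":245,"y":-560,"z":-29},{"x":262,"y":-600,"z":-29},{"x":280,"y":-640,"z":-29},{"x":297,"y":-680,"z":-29},{"x":315,"y":-720,"z":-29},{"x":332,"y":-760,"z":-29},{"x":349,"y":-797,"z":-29},{"x":349,"y":-797,"z":-29}]'; python3 -m jog '[{"x":0},{"x":0},{"x":0},{"x":0}]'; python3 -c "
from cell import env
s=env.read_state();print(s['q'],s['eef_rot'])"
```

```text
[-1.20247962  0.6158466  -0.01264294  1.42474096  0.00810713  1.10341364
 -0.04038392] [-2.20832751e-04  1.96076383e-01  9.80587916e-01 -1.15838438e-03]$[0]: bad value
$[0]: bad value
```

```bash
python3 -m jog '[{"fingers":85,"x":349,"y":-797,"z":-29,"twist":0},{"fingers":85,"x":349,"y":-797,"z":-29,"twist":0},{"fingers":85,"x":349,"y":-797,"z":-29,"twist":0},{"fingers":85,"x":349,"y":-797,"z":-29,"twist":0},{"fingers":85,"x":349,"y":-797,"z":-29,"twist":0},{"fingers":85,"x":349,"y":-797,"z":-29,"twist":0},{"fingers":85,"x":349,"y":-797,"z":-29,"twist":0},{"fingers":85,"x":349,"y":-797,"z":-29,"twist":0},{"fingers":85,"x":349,"y":-797,"z":-29,"twist":0},{"fingers":85,"x":349,"y":-797,"z":-29,"twist":0},{"fingers":85,"x":349,"y":-797,"z":-29,"twist":0},{"fingers":85,"x":349,"y":-797,"z":-29,"twist":0},{"fingers":85,"x":349,"y":-797,"z":-29,"twist":0},{"fingers":85,"x":349,"y":-797,"z":-29,"twist":0},{"fingers":85,"x":349,"y":-797,"z":-29,"twist":0},{"fingers":85,"x":349,"y":-797,"z":-29,"twist":0},{"fingers":85,"x":349,"y":-797,"z":-29,"twist":0},{"fingers":85,"x":349,"y":-797,"z":-29,"twist":0},{"fingers":85,"x":349,"y":-797,"z":-29,"twist":0},{"fingers":85,"x":349,"y":-797,"z":-29,"twist":0}]'; python3 -c "
from cell import env
s=env.read_state();print(s['q'],s['eef_rot'])"
```

```text
time: 2.1
tool_pos: [0.5985, -0.1962, 0.2095]
eef_rot: [-0.001, 0.196, 0.981, 0.001]
wrist_force: [0.4, -0.3, 0.8]
width: 0.0853
finger_force: 0.0
[ 0.23149446  0.61178881  0.08674535  1.52590226 -0.060065    1.00874319
  1.51065261] [-1.06655589e-03  1.96149639e-01  9.80573189e-01  6.34131353e-04]
```

```bash
python3 -m jog '[{"fingers":85,"x":0.5,"y":-1,"z":-30,"twist":0},{"fingers":85,"x":0.5,"y":-1,"z":-60,"twist":0},{"fingers":85,"x":0.5,"y":-1,"z":-85,"twist":0},{"fingers":85,"x":0.5,"y":-1,"z":-105,"twist":0},{"fingers":85,"x":0.5,"y":-1,"z":-121,"twist":0},{"fingers":85,"x":0.5,"y":-1,"z":-121,"twist":0},{"fingers":60,"x":0.5,"y":-1,"z":-121,"twist":0},{"fingers":40,"x":0.5,"y":-1,"z":-121,"twist":0},{"fingers":25,"x":0.5,"y":-1,"z":-121,"twist":0},{"fingers":22,"x":0.5,"y":-1,"z":-121,"twist":0},{"fingers":22,"x":0.5,"y":-1,"z":-121,"twist":0},{"fingers":22,"x":0.5,"y":-1,"z":-121,"twist":0}]'; python3 - <<'E'
from h import *
s=snap('side','g'); t=snap('top','gt')
a=cv2.resize(s['pixels'][230:360,320:450],None,fx=4,fy=4,interpolation=2);cv2.imwrite('pics/g1.png',a)
E
```

```text
time: 3.3
tool_pos: [0.5995, -0.1981, 0.0896]
eef_rot: [0.0, 0.196, 0.981, -0.0]
wrist_force: [0.9, 0.9, 0.2]
width: 0.0219
finger_force: 0.0
```

View pics/g1.png

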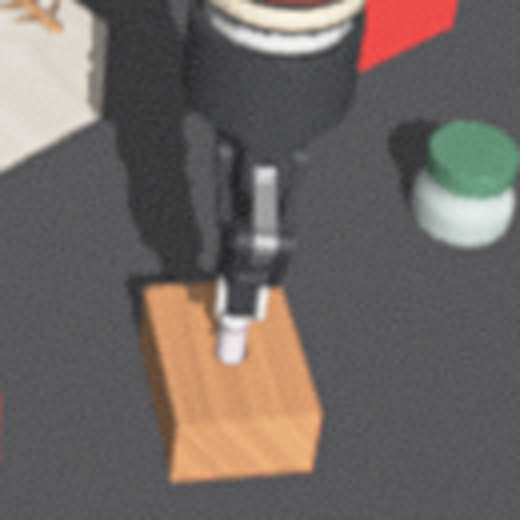

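The fingers straddle the handle, and the pin shows below them at crop (232,340). Close and lift.

```bash
python3 -m jog '[{"fingers":10,"x":0,"y":0,"z":0,"twist":0},{"fingers":10,"x":0,"y":0,"z":0,"twist":0},{"fingers":10,"x":0,"y":0,"z":0,"twist":0},{"fingers":10,"x":0,"y":0,"z":0,"twist":0},{"fingers":10,"x":0,"y":0,"z":0,"twist":0}]' && python3 -m jog '[{"fingers":10,"x":0,"y":0,"z":10,"twist":0},{"fingers":10,"x":0,"y":0,"z":20,"twist":0},{"fingers":10,"x":0,"y":0,"z":35,"twist":0},{"fingers":10,"x":0,"y":0,"z":60,"twist":0},{"fingers":10,"x":0,"y":0,"z":90,"twist":0},{"fingers":10,"x":0,"y":0,"z":110,"twist":0},{"fingers":10,"x":0,"y":0,"z":110,"twist":0},{"fingers":10,"x":0,"y":0,"z":110,"twist":0},{"fingers":10,"x":0,"y":0,"z":110,"twist":0}]'
```

```text
time: 3.9
tool_pos: [0.5996, -0.198, 0.0894]
eef_rot: [0.0, 0.196, 0.981, 0.0]
wrist_force: [0.5, 0.5, 2.0]
width: 0.0158
finger_force: 58.4
time: 4.8
tool_pos: [0.5983, -0.1976, 0.1977]
eef_rot: [-0.002, 0.196, 0.981, 0.0]
wrist_force: [-0.1, 0.3, -1.7]
width: 0.0155
finger_force: 58.4
```

```bash
python3 -m jog '[{"fingers":10,"x":-10,"y":35,"z":0,"twist":0},{"fingers":10,"x":-20,"y":70,"z":0,"twist":0},{"fingers":10,"x":-30,"y":105,"z":0,"twist":0},{"fingers":10,"x":-40,"y":140,"z":0,"twist":0},{"fingers":10,"x":-50,"y":175,"z":0,"twist":0},{"fingers":10,"x":-60,"y":210,"z":0,"twist":0},{"fingers":10,"x":-68.5,"y":241.5,"z":-10,"twist":0},{"fingers":10,"x":-68.5,"y":241.5,"z":-20,"twist":0},{"fingers":10,"x":-68.5,"y":241.5,"z":-35,"twist":0},{"fingers":10,"x":-68.5,"y":241.5,"z":-40,"twist":0},{"fingers":10,"x":-68.5,"y":241.5,"z":-40,"twist":0},{"fingers":10,"x":-68.5,"y":241.5,"z":-40,"twist":0}]'; python3 - <<'E'
from h import *
s=snap('side','s0'); t=snap('top','s0t')
a=cv2.resize(s['pixels'][170:290,240:370],None,fx=4,fy=4,interpolation=2)
b=cv2.resize(t['pixels'][200:290,250:315],None,fx=4,fy=4,interpolation=2)
o=np.zeros((480,780,3),np.uint8);o[:480,:520]=a;o[:360,520:]=b;cv2.imwrite('pics/s01.png',o)
from cell import env
X=env.read_state()['tool_pos'];X=np.array(X)-[0,0,.077];print(X*1e3,'tip in crop',(P(s,X)-[240,170])*4)
E
```

```text
time: 6.0
tool_pos: [0.5311, 0.0428, 0.1592]
eef_rot: [-0.0, 0.197, 0.98, -0.0]
wrist_force: [0.0, 0.1, -1.1]
width: 0.0155
finger_force: 58.7
[531.50396865  43.06886688  82.78692821] tip in crop [272.39128884 265.10342975]
```

View pics/s01.png

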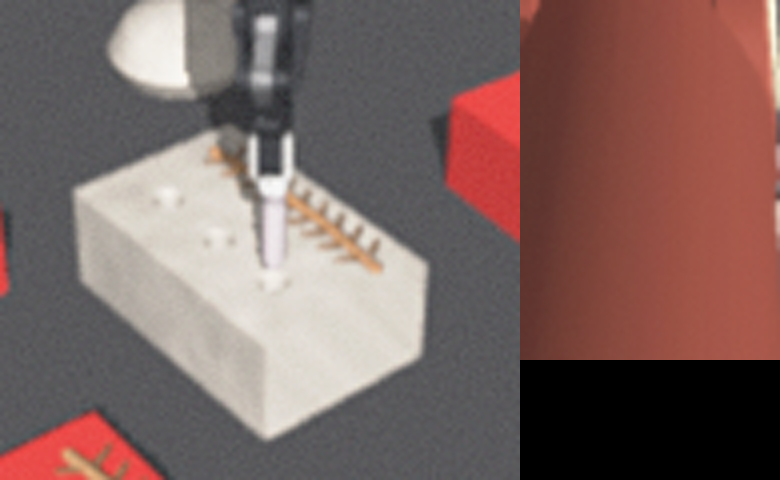

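The tip hangs at crop (272,265), where predicted, and the socket mouth is at (273,281), so it is aligned to within about 1 mm. Now lowering it into the mouth.

```bash
python3 -m jog '[{"fingers":10,"x":0.6,"y":-0.3,"z":-4,"twist":0},{"fingers":10,"x":0.6,"y":-0.3,"z":-8,"twist":0},{"fingers":10,"x":0.6,"y":-0.3,"z":-12,"twist":0},{"fingers":10,"x":0.6,"y":-0.3,"z":-15,"twist":0},{"fingers":10,"x":0.6,"y":-0.3,"z":-18,"twist":0},{"fingers":10,"x":0.6,"y":-0.3,"z":-18,"twist":0}]' && python3 -m jog '[{"fingers":10,"x":0,"y":0,"z":-3,"twist":0},{"fingers":10,"x":0,"y":0,"z":-6,"twist":0},{"fingers":10,"x":0,"y":0,"z":-9,"twist":0},{"fingers":10,"x":0,"y":0,"z":-9,"twist":0}]'
```

```text
time: 6.7
tool_pos: [0.5312, 0.0432, 0.1408]
eef_rot: [-0.001, 0.196, 0.981, -0.0]
wrist_force: [0.0, 0.6, -0.3]
width: 0.0154
finger_force: 58.7
time: 7.1
tool_pos: [0.5312, 0.0432, 0.1318]
eef_rot: [-0.001, 0.196, 0.981, -0.0]
wrist_force: [0.3, -0.7, -1.5]
width: 0.0152
finger_force: 58.7
```

```bash
for i in 1 ; do python3 -m jog '[{"fingers":10,"x":0,"y":0,"z":-2,"twist":0},{"fingers":10,"x":0,"y":0,"z":-4,"twist":0},{"fingers":10,"x":0,"y":0,"z":-6,"twist":0},{"fingers":10,"x":0,"y":0,"z":-6,"twist":0}]'; python3 -m jog '[{"fingers":10,"x":0,"y":0,"z":-1,"twist":0},{"fingers":10,"x":0,"y":0,"z":-2,"twist":0}]';python3 -m jog '[{"fingers":10,"x":0,"y":0,"z":-1,"twist":0},{"fingers":10,"x":0,"y":0,"z":-2,"twist":0}]'; done | grep -E "pos|wrist"
```

```text
tool_pos: [0.5314, 0.0432, 0.126]
wrist_force: [0.4, 0.4, -1.8]
tool_pos: [0.5316, 0.0432, 0.1243]
wrist_force: [-0.3, 1.2, -1.4]
tool_pos: [0.5316, 0.0432, 0.1223]
wrist_force: [-0.6, 0.5, -1.4]
```

```bash
j(){ grep -E "pos|wrist"; }
python3 -m jog '[{"fingers":10,"x":0,"y":0,"z":-1,"twist":0},{"fingers":10,"x":0,"y":0,"z":-2,"twist":0}]'|j;python3 -m jog '[{"fingers":10,"x":0,"y":0,"z":-1,"twist":0},{"fingers":10,"x":0,"y":0,"z":-2,"twist":0}]'|j;python3 -m jog '[{"fingers":10,"x":0,"y":0,"z":-1,"twist":0},{"fingers":10,"x":0,"y":0,"z":-2,"twist":0}]'|j
```

```text
tool_pos: [0.5318, 0.0431, 0.1208]
wrist_force: [-1.3, -0.4, 4.8]
tool_pos: [0.532, 0.0431, 0.1196]
wrist_force: [-2.1, -0.3, 9.7]
tool_pos: [0.532, 0.043, 0.1178]
wrist_force: [-3.0, -0.1, 14.2]
```

```bash
j(){ grep -E "pos|wrist"; }
python3 -m jog '[{"fingers":10,"x":0,"y":0,"z":-1,"twist":0},{"fingers":10,"x":0,"y":0,"z":-1,"twist":0}]'|j;python3 -m jog '[{"fingers":10,"x":0,"y":0,"z":-1,"twist":0},{"fingers":10,"x":0,"y":0,"z":-1,"twist":0}]'|j
```

```text
tool_pos: [0.5321, 0.043, 0.1173]
wrist_force: [-1.9, 0.0, 10.1]
tool_pos: [0.5322, 0.0429, 0.1163]
wrist_force: [-2.3, -0.7, 10.3]
```

```bash
j(){ grep -E "pos|wrist"; }
python3 -m jog '[{"fingers":10,"x":0,"y":0,"z":-1,"twist":0},{"fingers":10,"x":0,"y":0,"z":-2,"twist":0}]'|j;python3 -m jog '[{"fingers":10,"x":0,"y":0,"z":-1,"twist":0},{"fingers":10,"x":0,"y":0,"z":-1,"twist":0}]'|j;python3 -m jog '[{"fingers":10,"x":0,"y":0,"z":-1,"twist":0},{"fingers":10,"x":0,"y":0,"z":-1,"twist":0}]'|j
```

```text
tool_pos: [0.5324, 0.0429, 0.1146]
wrist_force: [-2.5, -0.0, 11.1]
tool_pos: [0.5323, 0.0429, 0.1133]
wrist_force: [-2.9, -1.6, 10.8]
tool_pos: [0.5322, 0.0429, 0.1121]
wrist_force: [-2.1, -1.3, 8.2]
```

Command z is now 110, with steady drag of about 10 N. Continuing through the blocked depth (TCP about 111).

```bash
j(){ grep -E "pos|wrist"; }
python3 -m jog '[{"fingers":10,"x":0,"y":0,"z":-1,"twist":0},{"fingers":10,"x":0,"y":0,"z":-1,"twist":0}]'|j;python3 -m jog '[{"fingers":10,"x":0,"y":0,"z":-1,"twist":0},{"fingers":10,"x":0,"y":0,"z":-1,"twist":0}]'|j
```

```text
tool_pos: [0.5322, 0.0429, 0.1108]
wrist_force: [-2.0, -0.2, 6.9]
tool_pos: [0.5323, 0.0429, 0.11]
wrist_force: [-2.4, -1.3, 8.9]
```

```bash
j(){ grep -E "pos|wrist"; }
python3 -m jog '[{"fingers":10,"x":0,"y":0,"z":-1,"twist":0},{"fingers":10,"x":0,"y":0,"z":-1,"twist":0}]'|j
```

```text
tool_pos: [0.5322, 0.0429, 0.1089]
wrist_force: [-2.1, -0.4, 7.1]
```

```bash
j(){ grep -E "pos|wrist"; }
python3 -m jog '[{"fingers":10,"x":0,"y":0,"z":-1,"twist":0},{"fingers":10,"x":0,"y":0,"z":-1,"twist":0}]'|j;python3 -m jog '[{"fingers":10,"x":0,"y":0,"z":-1,"twist":0},{"fingers":10,"x":0,"y":0,"z":-1,"twist":0}]'|j
```

```text
tool_pos: [0.5323, 0.0429, 0.1081]
wrist_force: [-2.7, -1.4, 10.0]
tool_pos: [0.5322, 0.0429, 0.1069]
wrist_force: [-1.2, -0.0, 7.4]
```

```bash
j(){ grep -E "pos|wrist"; }
python3 -m jog '[{"fingers":10,"x":0,"y":0,"z":-1,"twist":0},{"fingers":10,"x":0,"y":0,"z":-2,"twist":0}]'|j
```

```text
tool_pos: [0.5323, 0.0429, 0.1053]
wrist_force: [-3.2, -0.4, 13.4]
```

```bash
j(){ grep -E "pos|wrist"; }
python3 -m jog '[{"fingers":10,"x":0,"y":0,"z":-1,"twist":0},{"fingers":10,"x":0,"y":0,"z":-2,"twist":0}]'|j;python3 -m jog '[{"fingers":10,"x":0,"y":0,"z":-1,"twist":0},{"fingers":10,"x":0,"y":0,"z":-2,"twist":0}]'|j
```

```text
tool_pos: [0.5323, 0.0429, 0.1034]
wrist_force: [-3.8, -1.4, 13.0]
tool_pos: [0.5324, 0.0429, 0.1015]
wrist_force: [-4.0, -0.9, 13.4]
```

```bash
j(){ grep -E "pos|wrist"; }
python3 -m jog '[{"fingers":10,"x":0,"y":0,"z":-1,"twist":0},{"fingers":10,"x":0,"y":0,"z":-1,"twist":0}]'|j;python3 -m jog '[{"fingers":10,"x":0,"y":0,"z":-1,"twist":0},{"fingers":10,"x":0,"y":0,"z":-1,"twist":0}]'|j
```

```text
tool_pos: [0.5322, 0.0429, 0.0999]
wrist_force: [-2.8, 0.3, 8.1]
tool_pos: [0.5321, 0.0429, 0.0987]
wrist_force: [-1.8, -1.0, 5.6]
```

Command z is 97 and measured 98.7. The expected hard bottom is at about 97 measured, so I'm taking single small steps.

```bash
j(){ grep -E "pos|wrist"; }
python3 -m jog '[{"fingers":10,"x":0,"y":0,"z":-1,"twist":0},{"fingers":10,"x":0,"y":0,"z":-1,"twist":0}]'|j;python3 -m jog '[{"fingers":10,"x":0,"y":0,"z":-1,"twist":0},{"fingers":10,"x":0,"y":0,"z":-1,"twist":0}]'|j
```

```text
tool_pos: [0.5322, 0.0429, 0.0979]
wrist_force: [-2.8, -0.8, 9.4]
tool_pos: [0.5323, 0.0429, 0.0971]
wrist_force: [-1.9, -0.2, 11.2]
```

```bash
j(){ grep -E "pos|wrist"; }
python3 -m jog '[{"fingers":10,"x":0,"y":0,"z":-0.5,"twist":0},{"fingers":10,"x":0,"y":0,"z":-1,"twist":0}]'|j
```

```text
tool_pos: [0.5324, 0.0429, 0.097]
wrist_force: [-4.6, -0.9, 19.7]
```

```bash
j(){ grep -E "pos|wrist"; }
python3 -m jog '[{"fingers":10,"x":0,"y":0,"z":-0.5,"twist":0},{"fingers":10,"x":0,"y":0,"z":-1,"twist":0},{"fingers":10,"x":0,"y":0,"z":-1,"twist":0}]'|j
```

```text
tool_pos: [0.5324, 0.0429, 0.0969]
wrist_force: [-4.7, -0.0, 22.2]
```

```bash
j(){ grep -E "pos|wrist"; }
python3 -m jog '[{"fingers":10,"x":0,"y":0,"z":-0.5,"twist":0},{"fingers":10,"x":0,"y":0,"z":-0.7,"twist":0},{"fingers":10,"x":0,"y":0,"z":-0.7,"twist":0}]'|j
```

```text
tool_pos: [0.5325, 0.0429, 0.0969]
wrist_force: [-6.0, -0.6, 28.0]
```

The bottom is hard: z is stuck at 96.9 (50 mm depth gives 97) while the force rose to 28 N, so this is the clear socket. Unload, release and retreat.

```bash
python3 -m jog '[{"fingers":10,"x":0,"y":0,"z":1,"twist":0},{"fingers":10,"x":0,"y":0,"z":2,"twist":0},{"fingers":10,"x":0,"y":0,"z":3.5,"twist":0},{"fingers":10,"x":0,"y":0,"z":3.5,"twist":0},{"fingers":22,"x":0,"y":0,"z":3.5,"twist":0},{"fingers":40,"x":0,"y":0,"z":3.5,"twist":0},{"fingers":60,"x":0,"y":0,"z":3.5,"twist":0},{"fingers":60,"x":0,"y":0,"z":3.5,"twist":0},{"fingers":60,"x":0,"y":0,"z":3.5,"twist":0},{"fingers":60,"x":0,"y":0,"z":3.5,"twist":0}]' && python3 -m jog '[{"fingers":60,"x":0,"y":0,"z":10,"twist":0},{"fingers":60,"x":0,"y":0,"z":30,"twist":0},{"fingers":60,"x":0,"y":0,"z":60,"twist":0},{"fingers":60,"x":0,"y":0,"z":100,"twist":0},{"fingers":60,"x":0,"y":0,"z":140,"twist":0},{"fingers":60,"x":0,"y":0,"z":140,"twist":0},{"fingers":60,"x":0,"y":0,"z":140,"twist":0}]'; python3 - <<'E'
from h import *
s=snap('side','f')
a=cv2.resize(s['pixels'][190:290,240:370],None,fx=6,fy=6,interpolation=2);cv2.imwrite('pics/f1.png',a)
R=load('top0');
for z in(.070,.076,.135): print(z,(P(s,[.5318,.0431,z])-[240,190])*6)
E
```

```text
time: 13.7
tool_pos: [0.5316, 0.0432, 0.096]
eef_rot: [-0.0, 0.196, 0.981, -0.0]
wrist_force: [0.2, 0.6, 0.3]
width: 0.0595
finger_force: 0.0
time: 14.4
tool_pos: [0.5319, 0.0432, 0.2377]
eef_rot: [0.001, 0.196, 0.981, 0.001]
wrist_force: [0.1, -0.3, -0.4]
width: 0.0598
finger_force: 0.0
0.07 [409.30774451 303.75632445]
0.076 [409.30604427 291.47067641]
0.135 [409.28864159 165.72171032]
```

View pics/f1.png

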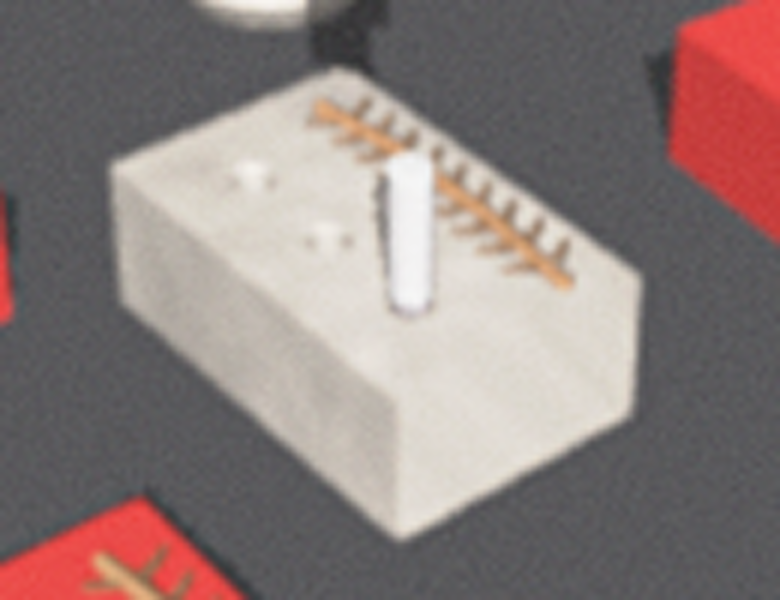

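The pin stands upright in socket0. Its top is at about (410,160), where z = 135 mm was predicted, and the handle foot is almost at the stone at (411,308), so the ring is level with the top. The gripper is clear, so I'm handing in.

```bash
python3 -c "
from cell import env
print(env.sign_off())"
```

```text
the job is handed in; nothing more can be done
None
```

The pin stands fully home and released in socket0, the clear one (it bottomed at 50 mm, measured push 28 N at most); no move went near the jar, rock or brush, and the job is handed in at about 14.5 s.

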